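# Hang the loaded weighing pan on the counter scale

## Robot

A 6-joint arm with a two-finger parallel gripper is mounted at the origin on the work surface. World frame = base frame: x ahead of the robot, y to its left, z up, the work surface at z = 0. Lengths are in mm, angles in rad, forces in N, time in s.
With the tool pointing down it reaches from about 300 to 750 mm from the base axis. Payload 8.5 kg.
Tool frame: the origin (TCP) lies at the very end of the fingers, on their centre line; the grasp point (between the pads) lies 19 mm behind it; z points along the fingers, y is the line along which they close (so a half turn about z gives the same grasp; the last joint's range is limited). The gripper opens to 88 mm and grips with 3 to 60 N. Pads are 18 mm wide; open, the fingers measure 123 mm over their backs; the gripper's body (75 mm by 187 mm) begins 45 mm behind the grasp point.
Start: joints at [0.947, 0.381, 1.297, -0, 1.464, -0.215], TCP at [218.619, 504.664, 238.748] pointing down, gripper open.
Joint ranges: [-3.11, 3.11], [-0.89, 2.33], [0.22, 2.48], [-1.42, 4.56], [0.17, 2.85], [-2.88, 2.88]. Speed limits (rad/s): [2.39, 2.39, 3.14, 3.14, 3.14, 3.14].

## Interface

Orientations are given as a unit quaternion [w, x, y, z].
In Python, from cell import r gives the robot as it stands.
- The arm moves only by the shell command python3 -m inch 'ROWS' [FORCE]. ROWS is text: rows parted by semicolons, each of 7 numbers parted by spaces: the shift along the tool's x, y, z in mm, then the turn, a rotation vector about the tool's x, y, z in rad, then the gripper command: -1 is fully open, 1 is shut, values between are in proportion. In form: dx dy dz wx wy wz claw; .... A call has exactly 10 rows; each row shifts and turns the commanded pose from where the row before left it, along the tool's axes as they then stand; what a row does not reach is not made up. A row lasts 1/10 s, in which the tool goes at most 50 mm and 8.59 degrees, less where a joint would pass 70% of its speed; a pose out of reach is approached as far as the arm can. A call with a gripper value outside its range is refused whole. The fingers move at their own pace and stop on an object; FORCE is the grip in N (left out, the last holds). Time passes only in rows, so rows that do not move let the fingers close, or fill a call up. It gives the time, the measured TCP pose, the force, the opening and the grip force at its end, in the units of the state.
- r.get_obs(): the state, without advancing time (a new reading comes with each control period).
- r.grab_frame(name): name is "side" or "top"; returns a dict with "pixels" (420x560x3 uint8, blue, green, red), "z_map" (420x560 float32, mm along the optical axis (not along the pixel's ray), 0 where there is no reading), "mtx" (3x3 intrinsics, pixels), "k1" (the pictures are not rectified: a ray, as slopes to the right and down, at radius r is drawn at 1 + k1 r^2 times it, then the intrinsics apply), "extrinsics" (4x4, takes a point from world to camera coordinates). Camera axes: x right, y down, z forward; pixel columns grow to the right and rows downward; lengths in mm; the calibration is good to about 2 mm. A picture is of the moment at which its call begins.
- r.sign_off(): hands the job in; it is judged then, once.
The state is a dict: "clock": time; "qpos": joint angles; "dq": joint speeds; "tau": joint torques, N m; "ee_pos": TCP position; "tool_rot": TCP orientation; "wrist_force": force on the tool from outside, world axes, zero at the start; "wrist_torque": the same for the moment, N m; "grip_width": finger opening in mm; "grasp_force": force on a finger pad.
Only numpy, scipy, OpenCV 4.12 (cv2) and the standard library are available. Lean on these libraries where they do the work, as an engineer would, in place of code of your own. Each camera call takes 0.05 s, during which the arm holds its last target. There are 200 camera calls.

## Task

Weigh the jar that stands in the steel weighing pan: pick the pan up by its wire bail and hang it on the hook under the dial scale, with the hook in the crook at the middle of the bail, then let go and leave pan and jar hanging still and free. Let the scale take the weight gradually, so that its spring is never jerked or pulled to the end of its range; keep the jar standing in the pan and leave the other things on the counter where they are.

Things in the scene. Friction and masses are not known exactly. Their poses are not given: they have to be found in the camera images.
- pan_crook (a point): Loose weighing pan: under side of the peak of the crook in its bail. The rigid bail, 7 mm round steel wire, stands in the pan's x-z plane; its level top bar runs along x from -56 to 56 mm, centreline 10.5 mm below this point. The crook, an upside-down V in the bar's middle, is 30 mm wide and rises 14 mm. The straight bar 18 to 54 mm either side can be pinched across y. z up.
- pan_base (a point): Centre of the underside of the weighing pan, 215.5 mm below pan_crook, same axes; at z = 0 on the counter. Round steel dish, 190 mm across the rim, 144 mm at the foot, 42 mm high, floor 4 mm thick. The bail's legs lean inward from the rim at x = -95 and 95 mm up to the ends of the top bar. Pan and bail weigh about 0.32 kg, give or take 20 %.
- jar_center (a point): Centre (half-way up) of the closed jar standing loose in the weighing pan, up to 15 mm from the pan's middle: 62 mm diameter, 95 mm high, nearly empty to full, 0.10 to 0.45 kg, which cannot be seen. z is its axis, up.
- hook_seat (a point): Top of the wire at the bottom of the scale's hook, where the load hangs: 285 mm above the counter unloaded, sinking with the hook. x is the stand's x (see stand), z up. The hook is a J of 8 mm steel wire in the y-z plane, open to +y. Its centreline in mm (y, z) from here: shank (0, 155) to (0, 52), back (-20, 16), bottom (0, -4), side (19, 12), see hook_tip.
- hook_tip (a point): End of the hook's wire, 21.5 mm to +y of hook_seat and 23 mm above it, round end of 4 mm radius. The bail goes in over it, moving to -y with the bar along x; the straight shank stops a 7 mm bar 7.5 mm to the +y side of hook_seat, and once below the tip it can move on to above hook_seat. A bar set down up the side of the bowl may stick there.
- hook (a joint): How far the load has pulled the hook down against the scale's spring, m: 0 unloaded, about 0.25 N per mm, so the hung pan and jar sink it 14 to 33 mm according to how full the jar is; lightly damped. The scale's range ends at 0.047. The hook does not turn. Letting go before it carries the whole weight, or pushed below that, makes it jump: it must not move faster than 0.06 m/s.
- scale_bottom (a point): Lowest point of the dial scale's housing, 145 mm above the unloaded hook_seat, same axes. The housing is a drum along x of 95 mm radius, its centre 95 mm above here, from x = -50 to 50 mm: a gripper that holds the bail beside the hook with its body straight above would meet it, one that leans 28 to 45 degrees back along -x clears it.
- stand: Fixed stand of the scale; origin on the counter straight below hook_seat, z up; x points away from the dial's front face, which looks towards the robot. Base plate 10 mm thick, x -100 to 130 mm, y -160 to 90 mm. One post, 25 mm diameter, 680 mm high, at x = 100, y = -130 mm, and at 675 mm height a bar from it to above the dial.
- jar_b_center (a point): Bystander: centre of another closed jar, 62 mm diameter, 95 mm high, on the counter.
- jar_c_center (a point): Bystander: centre of a third such jar on the counter, 62 mm diameter, 95 mm high.
- tumbler: Bystander: open steel tumbler, 72 mm across, 85 mm high; origin at the centre of its underside.
- spoon: Bystander: steel serving spoon, 190 mm long, lying on the counter along its x.
There are look-alikes about, which are no part of the job. Of the things that look like the part that bears pan_crook, take the one that is farthest to the robot's right at the start.

How it is judged:
By the outcome, as a careful person would: the job done as asked, in the order asked, and still so for the second after the job is handed in, with the robot touching nothing.
It also fails if it takes over 67 s, if anything falls off the work surface, if the arm or the gripper's body presses on something with over 40 N, if the wrist force passes 120 N, or if a joint passes its speed limit or range.

## Working session

There is one attempt and no reset: what is moved stays moved. The work goes in short steps, Python scripts to look and compute and a shell command to move; the robot and the scene stay as the last step left them, time stands still between calls to the robot, and variables do not carry over. Pictures are saved under pics/ and viewed, at most 10 in all, crops included, and the job is handed in when it is done.

```bash
mkdir -p pics; cat > h.py <<'E'
import numpy as np, cv2, pickle
from cell import r
from scipy.spatial.transform import Rotation as R
def snap(name,fn):
    f=r.grab_frame(name); cv2.imwrite('pics/'+fn+'.png',f['pixels']); pickle.dump(f,open('pics/'+fn+'.pkl','wb')); return f
def load(fn): return pickle.load(open('pics/'+fn+'.pkl','rb'))
def world(f,u,v,z=None):
    K=f['mtx']; d=cv2.undistortPoints(np.array([[[u,v]]],float),K,np.array([f['k1'],0,0,0,0.]))[0,0]
    if z is None: z=f['z_map'][int(round(v)),int(round(u))]
    E=f['extrinsics']; return E[:3,:3].T@(np.array([d[0]*z,d[1]*z,z])-E[:3,3])
def cloud(f):
    H,W=f['z_map'].shape; v,u=np.mgrid[:H,:W]
    d=cv2.undistortPoints(np.stack([u.ravel(),v.ravel()],1)[:,None].astype(float),f['mtx'],np.array([f['k1'],0,0,0,0.]))[:,0].reshape(H,W,2)
    z=f['z_map'][...,None]; p=np.concatenate([d*z,z],2); E=f['extrinsics']
    P=(p-E[:3,3])@E[:3,:3]; P[f['z_map']==0]=np.nan; return P
def ray_plane(f,u,v,n,c):
    a=world(f,u,v,0.0); b=world(f,u,v,1000.0); n=np.array(n,float); t=(c-n@a)/(n@(b-a)); return a+t*(b-a)
def pix(f,p):
    E=f['extrinsics']; q=E[:3,:3]@p+E[:3,3]; s=q[:2]/q[2]; s=s*(1+f['k1']*(s@s)); return (f['mtx'][:2,:2]@s+f['mtx'][:2,2])
E
python3 - <<'E'
from h import *
for n in('side','top'):
    f=snap(n,n+'0'); E=f['extrinsics']; print(n,-E[:3,:3].T@E[:3,3],E[2,:3],f['mtx'][0],f['k1'])
o=r.get_obs(); print(o)
E
```

```text
side [   53.84069382 -1188.00886885  1068.25405459] [ 0.31462524  0.78250605 -0.53730368] [507.87451216   0.         280.62191304] 0.02760784489125142
top [ 338.56365191   -5.29522933 1317.70975275] [ 1.82952752e-01  1.73814109e-05 -9.83121707e-01] [399.40907859   0.         273.54866398] -0.09904475339484836
{'clock': 0.1, 'qpos': array([ 9.46699993e-01,  3.81111442e-01,  1.29812197e+00,  3.05239345e-06,
        1.46358313e+00, -2.15291433e-01]), 'dq': array([-0.00091989, -0.00036582, -0.00300713, -0.00059489, -0.00153362,
       -0.00050152]), 'tau': array([ 3.96530028e-03, -4.38649714e+01, -2.24910522e+01,  7.15130568e-02,
        3.42587207e-02, -1.08893923e-04]), 'ee_pos': array([218.48892592, 504.48448571, 238.22998396]), 'tool_rot': array([-2.50741135e-04,  2.02982209e-01,  9.79182235e-01, -5.58217328e-04]), 'wrist_force': array([-0.60125939, -0.39059919,  0.03745681]), 'wrist_torque': array([-0.0265321 ,  0.00773327, -0.00145403]), 'grasp_force': 0.0, 'grip_width': 88.25538814618544}
```

View pics/side0.png

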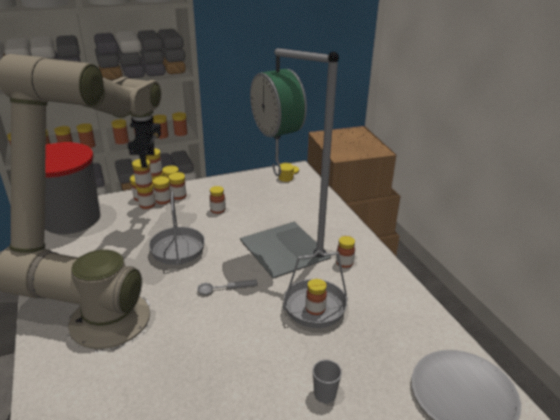

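View pics/top0.png

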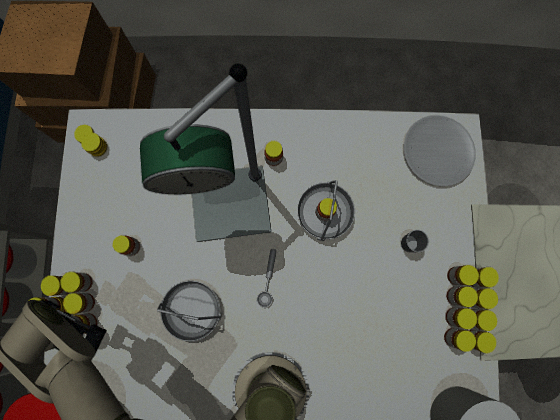

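Side view: jarred pan at (316,302), with its bail above; scale drum at (278,102), hook near (277,160), post at (328,150). Top view: target pan at (326,211), empty look-alike at (192,311), drum at (187,160), base plate around (232,205).

```bash
python3 - <<'E'
from h import *
s=load('side0');t=load('top0')
a=cv2.resize(s['pixels'][235:335,270:370],(400,400),interpolation=cv2.INTER_CUBIC)
b=cv2.resize(t['pixels'][165:255,285:375],(400,400),interpolation=cv2.INTER_CUBIC)
c=cv2.resize(s['pixels'][60:185,240:340],(320,400),interpolation=cv2.INTER_CUBIC)[:, :]
cv2.imwrite('pics/c1.png',cv2.convertScaleAbs(np.hstack([a,b]),alpha=1.5))
d=cv2.resize(s['pixels'][125:195,245:325],(640,560),interpolation=cv2.INTER_CUBIC)
cv2.imwrite('pics/c2.png',cv2.convertScaleAbs(d,alpha=1.6))
P=cloud(t);Q=cloud(s)
# base plate corners, jar top, pan rim
for n,u,v in(('jar',326,208),('post',256,175),('posttop',238,72),('plate c1',196,240),('plate c2',269,234),('plate c3',265,183)): print(n,world(t,u,v))
m=(P[...,2]>37)&(P[...,2]<48); w=np.zeros(m.shape,bool); w[175:245,290:362]=1
p=P[m&w]; print('rim',len(p),p.min(0),p.max(0))
for nm,C,f in(('top',P,t),('side',Q,s)):
    w=np.linalg.norm(C[...,:2]-p[:,:2].mean(0),axis=2)<90
    q=C[w&(C[...,2]>150)&(C[...,2]<240)]; print(nm,'bail',len(q)); print(q[np.argsort(-q[:,2])][:12].round())
# drum points
q=P[(P[...,2]>480)&(P[...,2]<660)]; 
w=np.zeros(P.shape[:2],bool); w[120:195,135:240]=1
q=P[w&(P[...,2]>450)&(P[...,2]<640)]; print('drum top',len(q),np.percentile(q,[1,50,99],axis=0).round(1))
q=Q[70:140,245:310].reshape(-1,3); q=q[(q[:,2]>400)&(q[:,2]<650)&(q[:,1]<500)]; print('drum side',len(q),np.percentile(q,[1,50,99],axis=0).round(1))
E
```

```text
jar [ 572.66293992 -168.49190403   98.71638032]
post [692.81873369  54.02621647  39.63359902]
posttop [695.78825811  58.46825977 692.73697235]
plate c1 [478.2624877  250.24574095   5.41431123]
plate c2 [501.89042608   9.0050716   -1.24496119]
plate c3 [675.14586881  24.65954774   3.18374796]
rim 236 [ 479.40266435 -269.05636926   37.00745699] [674.2204219  -81.29403293  47.57740629]
top bail 126
[[ 575. -178.  224.]
 [ 581. -175.  222.]
 [ 569. -175.  221.]
 [ 575. -175.  221.]
 [ 578. -175.  220.]
 [ 573. -175.  219.]
 [ 576. -173.  219.]
 [ 579. -178.  219.]
 [ 579. -173.  219.]
 [ 582. -178.  218.]
 [ 573. -173.  218.]
 [ 585. -179.  217.]]
side bail 184
[[ 575. -175.  223.]
 [ 578. -175.  222.]
 [ 576. -179.  222.]
 [ 578. -182.  220.]
 [ 580. -177.  220.]
 [ 576. -180.  220.]
 [ 573. -174.  219.]
 [ 583. -177.  219.]
 [ 575. -169.  219.]
 [ 574. -178.  219.]
 [ 576. -174.  219.]
 [ 571. -177.  218.]]
drum top 5466 [[529.1  80.6 460.6]
 [563.7 158.6 596.4]
 [634.3 257.4 620.6]]
drum side 3177 [[527.3  76.7 440.3]
 [558.  119.1 549.2]
 [637.2 249.1 623.3]]
```

View pics/c1.png

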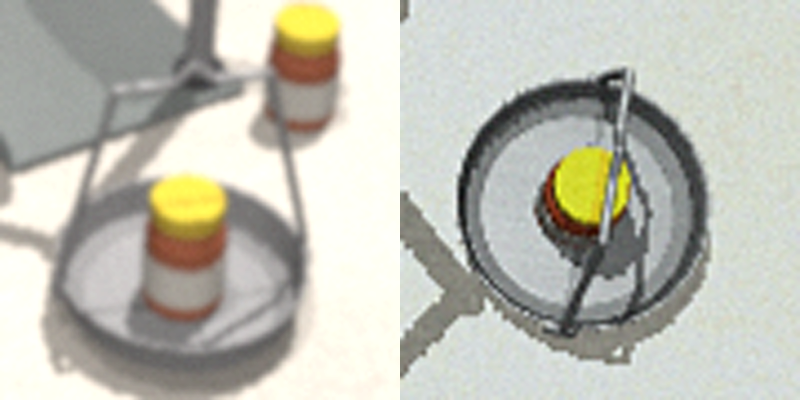

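View pics/c2.png

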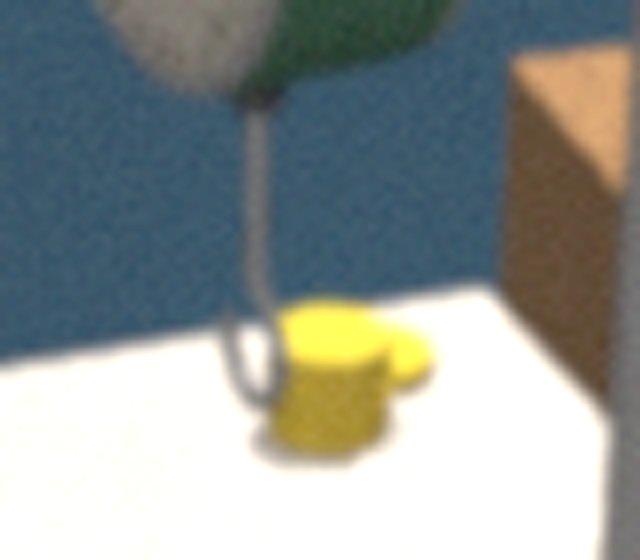

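The crops show the bail bar running from crop (112,88) to (272,75) in the left half, with the crook at (200,65). In the hook crop, the tip is at (228,315), the bowl bottom at (262,405) and the shank at column 258. Next I fit the stand and pan poses.

```bash
cat > fit.py <<'E'
from h import *
from scipy.optimize import least_squares
s=load('side0');t=load('top0');P=cloud(t);Q=cloud(s)
d=[]
for C in(P,Q):
    q=C.reshape(-1,3); q=q[(q[:,2]>440)&(q[:,2]<622)&(abs(q[:,0]-580)<75)&(abs(q[:,1]-168)<120)]
    d.append(q)
def stand(x,q):  # to stand frame
    c,sn=np.cos(x[2]),np.sin(x[2]); e=q[:,:2]-x[:2]; return np.c_[c*e[:,0]+sn*e[:,1],-sn*e[:,0]+c*e[:,1],q[:,2]]
def res(x):
    o=[]
    for q in d:
        l=stand(x,q); rad=np.hypot(l[:,1],l[:,2]-525-x[3])-95; f1=l[:,0]+50; o.append(np.where(abs(rad)<abs(f1),rad,f1))
    return np.clip(np.concatenate(o),-15,15)
x=least_squares(res,[586,170,.097,0],loss='soft_l1',f_scale=3).x; print('stand',x,np.median(abs(res(x))))
# hook overlay
H=np.array([(0,155),(0,52),(-20,16),(0,-4),(19,12),(21.5,23)])
X=np.array([np.cos(x[2]),np.sin(x[2]),0]);Y=np.array([-X[1],X[0],0])
o=np.array([x[0],x[1],285.])
for h in H: print(h,pix(s,o+Y*h[0]+[0,0,h[1]]).round(1))
# pan
for C in(P,Q):
    w=np.linalg.norm(C[...,:2]-[577,-175],axis=2)<75
    q=C[w&(C[...,2]>196)&(C[...,2]<230)]; c=np.median(q,0); u=np.linalg.svd(q[:,:2]-q[:,:2].mean(0))[2][0]; u=u*np.sign(u[0])
    pr=(q[:,:2]-q[:,:2].mean(0))@u; mid=q[:,:2].mean(0)+u*(pr.min()+pr.max())/2
    print('bail',len(q),'dir',u,np.arctan2(u[1],u[0]),'mid',mid,'ext',np.ptp(pr),'z',np.median(q[:,2]))
m=(P[...,2]>37)&(P[...,2]<48)&(np.linalg.norm(P[...,:2]-[577,-175],axis=2)<110); q=P[m]
print('rim',least_squares(lambda a:np.hypot(*(q[:,:2]-a[:2]).T)-a[2],[577,-175,93],loss='soft_l1').x)
for n,u,v in(('epan',192,311),('jb',125,244),('jc',273,152),('tum',414,241)): print(n,world(t,u,v).round())
E
python3 fit.py
```

```text
stand [ 5.89124431e+02  1.76106198e+02  1.43065545e-01 -7.38373952e-01] 0.9426250057858852
[  0. 155.] [278.2 129.9]
[ 0. 52.] [277.8 159.9]
[-20.  16.] [280.7 172.4]
[ 0. -4.] [277.5 175.3]
[19. 12.] [274.8 168.6]
[21.5 23. ] [274.4 165.3]
bail 106 dir [ 0.98577949 -0.16804404] -0.16884515232604946 mid [ 575.01811278 -174.58804429] ext 120.81568507315642 z 208.01692223748068
bail 117 dir [ 0.9865487  -0.16346759] -0.16420450840026643 mid [ 573.33269175 -175.43969303] ext 122.12546203430591 z 209.04665796122052
rim [ 577.29725451 -175.12021144   92.64695891]
epan [248. 255.   0.]
jb [454. 458.  88.]
jc [755.  -2.  93.]
tum [ 482. -477.   -0.]
```

```bash
cat > go.py <<'E'
from h import *
import sys
# frame with lean th about bail yaw; pinch point -> TCP
def rot(yaw,th=np.radians(35)):
    u=np.array([np.cos(yaw),np.sin(yaw),0]); y=np.array([-u[1],u[0],0]); z=np.sin(th)*u-np.cos(th)*np.array([0,0,1]); return np.c_[np.cross(y,z),y,z]
def tgt(crook,yaw,off=-30,deep=17):
    M=rot(yaw); return np.array(crook,float)+M[:,1]*0+off*np.array([np.cos(yaw),np.sin(yaw),0])+[0,0,-10.5]+deep*M[:,2],M
def cur():
    o=r.get_obs(); w=o['tool_rot']; return o,o['ee_pos'],R.from_quat([w[1],w[2],w[3],w[0]]).as_matrix()
def rep(T,M):
    o,p,C=cur(); rv=R.from_matrix(C.T@M).as_rotvec()
    print('turn',rv.round(4),'deg',np.degrees(np.linalg.norm(rv)).round(2)); print('world d',(T-p).round(1),'shift (target axes)',(M.T@(T-p)).round(1),'(cur axes)',(C.T@(T-p)).round(1))
E
python3 - <<'E'
from go import *
T,M=tgt([575.5,-175.2,215.5],-.167); print(T); rep(T-100*M[:,2],M)
E
```

```text
[ 555.53250877 -171.83407992  191.07441525]
turn [-0.075  -0.6083 -0.2339] deg 37.58
world d [ 280.5 -666.8   34.8] shift (target axes) [-337.3 -610.9  193.7] (cur axes) [-522.4 -500.4  -34.3]
```

```bash
python3 -m inch '0 0 -12 -0.015 -0.1217 -0.0468 -1;0 0 -12 -0.015 -0.1217 -0.0468 -1;0 0 -12 -0.015 -0.1217 -0.0468 -1;0 0 -12 -0.015 -0.1217 -0.0468 -1;0 0 -12 -0.015 -0.1217 -0.0468 -1;-15 -27 6 0 0 0 -1;-20 -36 9 0 0 0 -1;-20 -36 9 0 0 0 -1;-20 -36 9 0 0 0 -1;-20 -36 9 0 0 0 -1' 60
python3 -c "
from go import *
T,M=tgt([575.5,-175.2,215.5],-.167); rep(T-100*M[:,2],M)"
```

```text
clock: 1.1
ee_pos: [276.7, 320.6, 315.9]
tool_rot: [0.3, 0.079, 0.95, -0.025]
wrist_force: [-0.3, -0.6, -0.7]
grip_width: 87.7
grasp_force: 0.0
turn [0.0009 0.0007 0.0004] deg 0.07
world d [ 222.3 -482.9  -42.9] shift (target axes) [-220.7 -439.3  206.9] (cur axes) [-220.4 -439.6  206.6]
```

```bash
python3 -m inch '-20 -40 18 0 0 0 -1;-20 -40 18 0 0 0 -1;-20 -40 18 0 0 0 -1;-20 -40 18 0 0 0 -1;-20 -40 18 0 0 0 -1;-20 -40 18 0 0 0 -1;-20 -40 18 0 0 0 -1;-20 -40 18 0 0 0 -1;-20 -40 18 0 0 0 -1;-20 -40 18 0 0 0 -1'
python3 -m inch '-10 -20 8 0 0 0 -1;-8 -15 8 0 0 0 -1;-3 -5 5 0 0 0 -1;0 0 0 0 0 0 -1;0 0 0 0 0 0 -1;0 0 0 0 0 0 -1;0 0 0 0 0 0 -1;0 0 0 0 0 0 -1;0 0 0 0 0 0 -1;0 0 0 0 0 0 -1'
python3 - <<'E'
from go import *
T,M=tgt([575.5,-175.2,215.5],-.167); rep(T,M)
f=snap('side','s1'); g=snap('top','t1')
print(pix(f,T),pix(g,T))
a=cv2.resize(f['pixels'][170:310,230:390],(640,560),interpolation=cv2.INTER_CUBIC)
cv2.imwrite('pics/c3.png',cv2.convertScaleAbs(a,alpha=1.5))
E
```

```text
clock: 2.1
ee_pos: [466.8, -100.7, 283.1]
tool_rot: [0.298, 0.08, 0.951, -0.024]
wrist_force: [0.6, 1.5, -0.1]
grip_width: 88.1
grasp_force: 0.0
clock: 3.1
ee_pos: [488.9, -142.5, 277.9]
tool_rot: [0.298, 0.079, 0.951, -0.024]
wrist_force: [-0.7, -0.1, -0.7]
grip_width: 87.8
grasp_force: 0.0
turn [ 0.0018 -0.0037  0.0005] deg 0.24
world d [ 66.7 -29.3 -86.9] shift (target axes) [ -8.  -17.8 111.6] (cur axes) [ -8.4 -18.  111.6]
[310.58955289 261.03223815] [331.43361985 207.85032873]
```

View pics/c3.png

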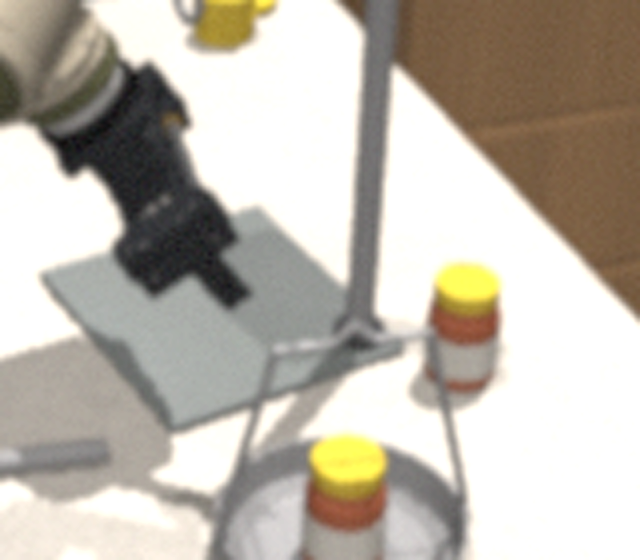

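```bash
python3 -m inch '-4 -9 0 0 0 0 -1;-4 -9 5 0 0 0 -1;0 0 20 0 0 0 -1;0 0 25 0 0 0 -1;0 0 25 0 0 0 -1;0 0 20 0 0 0 -1;0 0 10 0 0 0 -1;0 0 6 0 0 0 -1;0 0 0 0 0 0 -1;0 0 0 0 0 0 -1'
python3 - <<'E'
from go import *
T,M=tgt([575.5,-175.2,215.5],-.167); rep(T,M)
f=snap('side','s2'); g=snap('top','t2')
a=cv2.resize(f['pixels'][200:310,260:370],(400,400),interpolation=cv2.INTER_CUBIC)
b=cv2.resize(g['pixels'][150:250,280:380],(400,400),interpolation=cv2.INTER_CUBIC)
cv2.imwrite('pics/c4.png',cv2.convertScaleAbs(np.hstack([a,b]),alpha=1.7))
E
```

```text
clock: 4.2
ee_pos: [554.9, -172.0, 191.9]
tool_rot: [0.298, 0.079, 0.951, -0.024]
wrist_force: [0.8, 0.5, -0.2]
grip_width: 87.8
grasp_force: 0.0
turn [ 0.0014 -0.0029  0.0006] deg 0.19
world d [ 0.6  0.2 -0.8] shift (target axes) [-0.   0.3  1. ] (cur axes) [-0.   0.3  1. ]
```

View pics/c4.png

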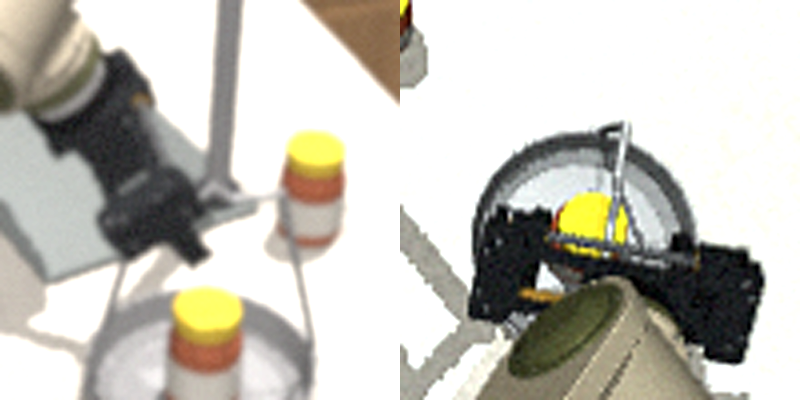

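The fingers straddle the bar just on the robot side of the crook, crook at left-crop (213,192) and finger tip at (200,255). Closing now.

```bash
python3 -m inch '0 0 0 0 0 0 0;0 0 0 0 0 0 0.5;0 0 0 0 0 0 0.8;0 0 0 0 0 0 1;0 0 0 0 0 0 1;0 0 0 0 0 0 1;0 0 0 0 0 0 1;0 0 0 0 0 0 1;0 0 0 0 0 0 1;0 0 0 0 0 0 1' 60
python3 -c "
from go import *
o,p,C=cur(); print('up',(C.T@[0,0,1]).round(3),'x',(C.T@[1,0,0]).round(3),'y',(C.T@[0,1,0]).round(3))"
```

```text
clock: 5.3
ee_pos: [554.9, -171.8, 191.2]
tool_rot: [0.298, 0.079, 0.951, -0.024]
wrist_force: [0.5, 1.0, 0.2]
grip_width: 10.4
grasp_force: 0.0
up [-0.57   0.001 -0.821] x [-0.81   0.165  0.563] y [ 0.136  0.986 -0.093]
```

```bash
python3 -m inch '0 0 0 0 0 0 1;0 0 0 0 0 0 1;0 0 0 0 0 0 1;-1.2 0 -1.6 0 0 0 1;-2.3 0 -3.3 0 0 0 1;-2.9 0 -4.1 0 0 0 1;-2.9 0 -4.1 0 0 0 1;-2.9 0 -4.1 0 0 0 1;-2.3 0 -3.3 0 0 0 1;0 0 0 0 0 0 1'
```

```text
clock: 6.3
ee_pos: [555.3, -172.0, 217.1]
tool_rot: [0.298, 0.079, 0.951, -0.024]
wrist_force: [0.3, -0.0, -4.4]
grip_width: 4.3
grasp_force: 60.0
```

```bash
python3 - <<'E'
from go import *
f=snap('side','s3'); o,p,C=cur(); print(p,o['wrist_force'],o['wrist_torque'],o['grip_width'])
a=cv2.resize(f['pixels'][190:330,240:380],(560,560),interpolation=cv2.INTER_CUBIC)
cv2.imwrite('pics/c5.png',cv2.convertScaleAbs(a,alpha=1.7))
E
```

```text
[ 555.10820838 -171.90469136  216.64509891] [-0.55359936  0.63096028 -4.57625373] [0.15933149 0.79989718 0.05061003] 4.338523872707371
```

View pics/c5.png

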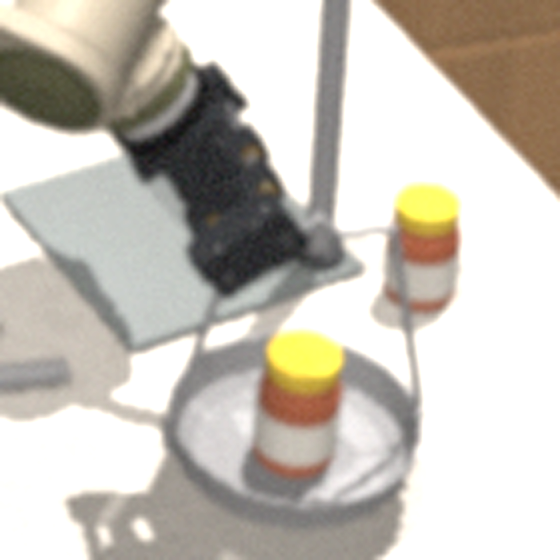

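```bash
python3 -m inch '1.5 -0.6 -4 0 0 0 1;3.6 -1.3 -8.6 0 0 0 1;3.6 -1.3 -8.6 0 0 0 1;3.6 -1.3 -8.6 0 0 0 1;3.6 -1.3 -8.6 0 0 0 1;2.2 2.5 -4.5 0 0 0 1;1 8 -1 0 0 0 1;2 13 -1.3 0 0 0 1;2.5 17 -1.7 0 0 0 1;2.7 19.7 -1.9 0 0 0 1'
python3 -m inch '2.7 19.7 -1.9 -0.0177 0 -0.0255 1;2.7 19.7 -1.9 -0.0177 0 -0.0255 1;2.7 19.7 -1.9 -0.0177 0 -0.0255 1;2.7 19.7 -1.9 -0.0177 0 -0.0255 1;2.7 19.7 -1.9 -0.0177 0 -0.0255 1;2.7 19.7 -1.9 -0.0177 0 -0.0255 1;2.7 19.7 -1.9 -0.0177 0 -0.0255 1;2.7 19.7 -1.9 -0.0177 0 -0.0255 1;2.7 19.7 -1.9 -0.0177 0 -0.0255 1;2.7 19.7 -1.9 -0.0177 0 -0.0255 1'
python3 - <<'E'
from go import *
yaw=.143;X=np.array([np.cos(yaw),np.sin(yaw),0]);Y=np.array([-X[1],X[0],0])
T,M=tgt(np.array([589.1,176.1,285])-30*X+65*Y+[0,0,-10],yaw); rep(T,M); print(r.get_obs()['grip_width'])
E
```

```text
clock: 7.35
ee_pos: [515.3, -109.2, 241.3]
tool_rot: [0.298, 0.079, 0.951, -0.024]
wrist_force: [0.6, 0.6, -4.0]
grip_width: 4.3
grasp_force: 60.0
clock: 8.35
ee_pos: [487.0, 88.3, 241.8]
tool_rot: [0.298, -0.07, 0.952, 0.023]
wrist_force: [0.2, 0.9, -4.1]
grip_width: 4.1
grasp_force: 60.0
turn [ 0.0033 -0.0036  0.0018] deg 0.3
world d [ 43.1 145.    8.8] shift (target axes) [-56.9 137.4  29.1] (cur axes) [-57.2 137.2  29.4]
4.132491554482887
```

```bash
python3 -m inch '0 20 0 0 0 0 1;0 20 0 0 0 0 1;0 20 0 0 0 0 1;0 19 0 0 0 0 1;-3 18 1.5 0 0 0 1;-6 16 3 0 0 0 1;-9 12 4.5 0 0 0 1;-9 8 4.5 0 0 0 1;-9 4 4.5 0 0 0 1;-9 0 4.5 0 0 0 1'
python3 -m inch '-7 0 4 0 0 0 1;-4 0 2 0 0 0 1;-1 0 1 0 0 0 1;0 0 0 0 0 0 1;0 0 0 0 0 0 1;0 0 0 0 0 0 1;0 0 0 0 0 0 1;0 0 0 0 0 0 1;0 0 0 0 0 0 1;0 0 0 0 0 0 1'
python3 - <<'E'
from go import *
yaw=.143;X=np.array([np.cos(yaw),np.sin(yaw),0]);Y=np.array([-X[1],X[0],0])
T,M=tgt(np.array([589.1,176.1,285])-30*X+65*Y+[0,0,-10],yaw); rep(T,M)
f=snap('side','s4');g=snap('top','t4')
a=cv2.resize(f['pixels'][90:270,210:330],(400,600),interpolation=cv2.INTER_CUBIC)
b=cv2.resize(g['pixels'][120:240,90:210],(400,600) if 0 else (400,400),interpolation=cv2.INTER_CUBIC)
b=np.vstack([b,np.zeros((200,400,3),np.uint8)])
cv2.imwrite('pics/c6.png',cv2.convertScaleAbs(np.hstack([a,b]),alpha=1.7))
# bail bar far part & rim from side cloud
Q=cloud(f)
l=(Q-[589.1,176.1,285])@np.c_[X,Y,[0,0,1]]
for nm,m in(('upper',(l[...,2]<-5)&(l[...,2]>-32)&(abs(l[...,1]-65)<25)&(l[...,0]>-25)&(l[...,0]<60)),):
    q=l[m]; q=q[np.argsort(q[:,0])]; print(len(q)); print(q[::max(1,len(q)//20)].round())
q=l[(l[...,2]<-150)&(l[...,2]>-225)&(abs(l[...,1]-65)<110)&(abs(l[...,0]+30)<110)]
print(len(q),np.percentile(q,[1,50,99],axis=0).round())
E
```

```text
clock: 9.35
ee_pos: [517.2, 230.4, 249.2]
tool_rot: [0.298, -0.069, 0.952, 0.022]
wrist_force: [-0.4, -1.2, -3.8]
grip_width: 4.4
grasp_force: 60.0
clock: 10.35
ee_pos: [530.7, 231.6, 250.4]
tool_rot: [0.298, -0.069, 0.952, 0.022]
wrist_force: [0.1, 1.0, -4.5]
grip_width: 4.4
grasp_force: 60.0
turn [ 0.002  -0.0035  0.0008] deg 0.23
world d [-0.6  1.6  0.2] shift (target axes) [ 0.2  1.7 -0.3] (cur axes) [ 0.2  1.7 -0.3]
23
[[-16.  58. -15.]
 [-15.  65. -19.]
 [-14.  68. -24.]
 [-14.  61. -21.]
 [-11.  59. -21.]
 [-10.  61. -18.]
 [ -7.  60. -22.]
 [ -7.  61. -18.]
 [ -6.  55. -20.]
 [ -3.  61. -16.]
 [ -2.  62. -20.]
 [ -1.  57. -18.]
 [ -0.  58. -15.]
 [  4.  59. -21.]
 [  5.  60. -17.]
 [  6.  56. -16.]
 [ 12.  66. -25.]
 [ 14.  63. -21.]
 [ 14.  63. -25.]
 [ 16.  59. -23.]
 [ 27.  59. -22.]
 [ 28.  59. -26.]
 [ 30.  63. -21.]]
1344 [[-132.  -28. -224.]
 [ -48.   54. -200.]
 [  56.  158. -151.]]
```

View pics/c6.png

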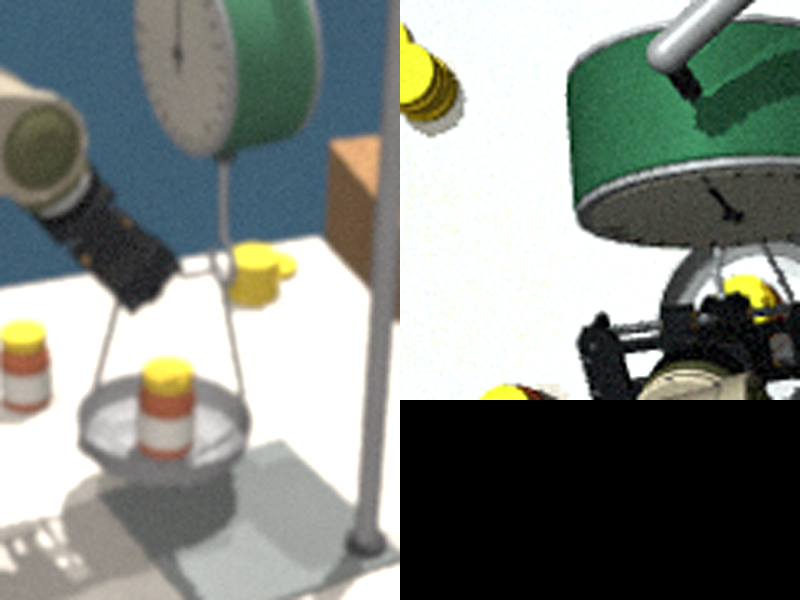

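```bash
python3 -m inch '-2 0 -3 0 0 0 1;-4.3 0 -6 0 0 0 1;-5.7 0 -8.2 0 0 0 1;-5.7 0 -8.2 0 0 0 1;-5.7 0 -8.2 0 0 0 1;-4 0 -5.8 0 0 0 1;-2 0 1.4 0 0 0 1;-4.1 0 2.9 0 0 0 1;-5 0 3.4 0 0 0 1;-5 0 3.4 0 0 0 1'
python3 -m inch '-4.1 0 2.9 0 0 0 1;-3 0 2 0 0 0 1;-1.4 0 1.2 0 0 0 1;0 -3 0 0 0 0 1;0 -6 0 0 0 0 1;0 -6 0 0 0 0 1;0 -6 0 0 0 0 1;0 -4 0 0 0 0 1;0 -2 0 0 0 0 1;0 0 0 0 0 0 1'
cat > loc.py <<'E'
from go import *
yaw=.143;X=np.array([np.cos(yaw),np.sin(yaw),0]);Y=np.array([-X[1],X[0],0])
O=np.array([589.1,176.1,285]);S=np.c_[X,Y,[0,0,1]]
T,M=tgt(O,yaw)
o,p,C=cur(); print('crook in stand frame (from arm)',((p-T)@S).round(1),'F',(o['wrist_force']@S).round(1),o['grip_width'])
E
python3 - <<'E'
from loc import *
f=snap('side','s5');L=(cloud(f)-O)@S
a=cv2.resize(f['pixels'][110:215,225:325],(570,600),interpolation=cv2.INTER_CUBIC)
cv2.imwrite('pics/c7.png',cv2.convertScaleAbs(a,alpha=1.7))
cy=((p-T)@S); q=L[(abs(L[...,0]-36)<18)&(abs(L[...,1]-cy[1])<20)&(abs(L[...,2]-cy[2]+10)<16)]; print('bar +x part',len(q),np.median(q,0),np.c_[q[:,0],q[:,2]][np.argsort(q[:,0])].round()[::3])
for nm,b in(('crook',[0,cy[1],cy[2]+3.5]),('tip',[0,21.5,23]),('seat',[0,0,-4]),('barend',[54,cy[1],cy[2]-10.5])): 
    u=pix(f,O+S@np.array(b)); print(nm,u,((u-[225,110])*5.71).round())
E
```

```text
clock: 11.45
ee_pos: [550.7, 234.4, 297.9]
tool_rot: [0.298, -0.069, 0.952, 0.022]
wrist_force: [-0.6, 0.3, -4.0]
grip_width: 4.5
grasp_force: 60.0
clock: 12.45
ee_pos: [564.4, 208.8, 298.4]
tool_rot: [0.298, -0.069, 0.952, 0.022]
wrist_force: [0.4, 0.1, -4.2]
grip_width: 4.2
grasp_force: 60.0
crook in stand frame (from arm) [ 0.5 35.9 37.8] F [ 0.4  0.  -4.2] 4.209482139879932
bar +x part 18 [37.51999972 34.32162216 27.95232615] [[21. 31.]
 [27. 27.]
 [35. 26.]
 [38. 29.]
 [44. 32.]
 [51. 28.]]
crook [272.33320144 158.48504218] [270. 277.]
tip [274.42341218 165.27438417] [282. 316.]
seat [277.54169907 175.3354749 ] [300. 373.]
barend [286.53014872 158.89368559] [351. 279.]
```

View pics/c7.png

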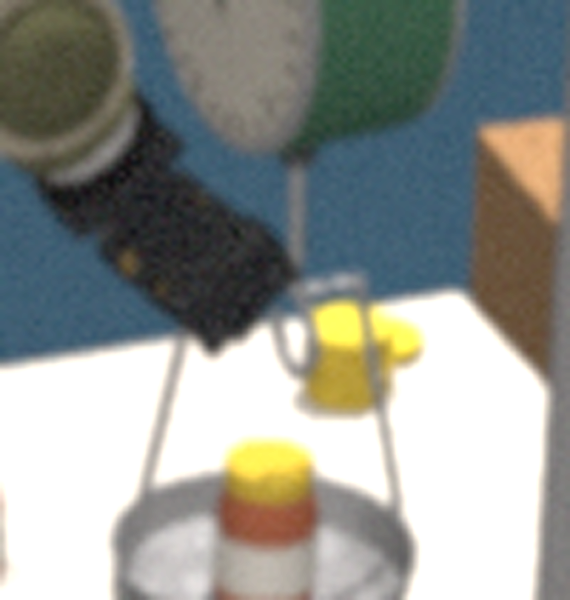

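```bash
python3 -m inch '0 -2 0 0 0 0 1;0 -4 0 0 0 0 1;0 -5 0 0 0 0 1;0 -5 0 0 0 0 1;0 -4 0 0 0 0 1;0 -3 0 0 0 0 1;0 -2 0 0 0 0 1;0 0 0 0 0 0 1;0 0 0 0 0 0 1;0 0 0 0 0 0 1'
python3 - <<'E'
from loc import *
f=snap('side','s6');g=snap('top','t6')
cy=((p-T)@S); L=(cloud(f)-O)@S
q=L[(abs(L[...,0]-36)<18)&(abs(L[...,1]-cy[1])<20)&(abs(L[...,2]-cy[2]+10)<14)]; print('bar +x part',len(q),np.median(q,0))
a=cv2.resize(f['pixels'][140:190,250:310],(720,600),interpolation=cv2.INTER_CUBIC)
cv2.imwrite('pics/c8.png',cv2.convertScaleAbs(a,alpha=1.7))
for nm,b in(('crook',[0,cy[1],cy[2]+3.5]),('tip',[0,21.5,23]),('seat',[0,0,-4]),('barend',[56,cy[1],cy[2]-10.5]),('shank',[0,0,80])): 
    u=pix(f,O+S@np.array(b)); print(nm,u,((u-[250,140])*12).round())
E
```

```text
clock: 13.5
ee_pos: [567.9, 184.6, 298.3]
tool_rot: [0.298, -0.069, 0.952, 0.022]
wrist_force: [0.8, -0.3, -3.9]
grip_width: 4.6
grasp_force: 60.0
crook in stand frame (from arm) [ 0.5 11.4 37.7] F [ 0.8 -0.4 -3.9] 4.617857917645848
bar +x part 23 [35.28641206  9.93291814 28.02962869]
crook [275.98101243 161.50802589] [312. 258.]
tip [274.42341218 165.27438417] [293. 303.]
seat [277.54169907 175.3354749 ] [331. 424.]
barend [290.7857398  161.73719507] [489. 261.]
shank [277.85228224 151.96541426] [334. 144.]
```

View pics/c8.png

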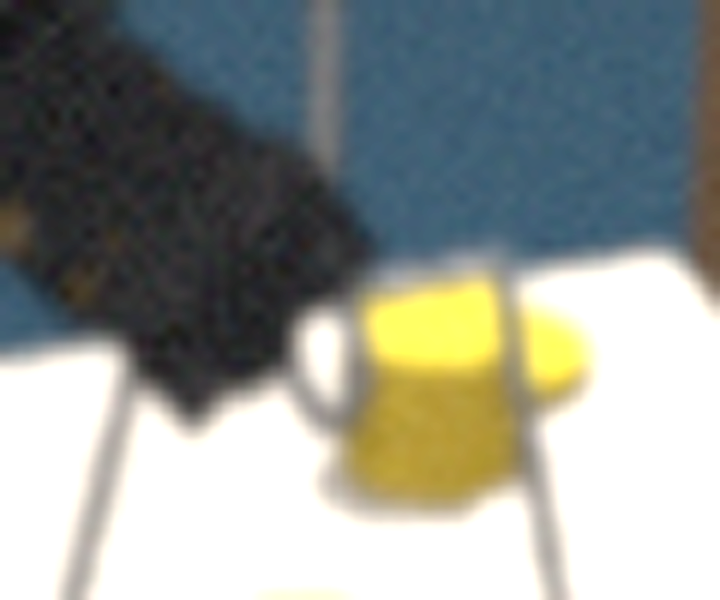

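```bash
python3 -m inch '0 -1 0 0 0 0 1;0 -1 0 0 0 0 1;0 -1 0 0 0 0 1;0 -0.5 0 0 0 0 1;0 0 0 0 0 0 1;0 0 0 0 0 0 1;0 0 0 0 0 0 1;0 0 0 0 0 0 1;0 0 0 0 0 0 1;0 0 0 0 0 0 1'; python3 loc.py; 
python3 -m inch '0 -0.5 0 0 0 0 1;0 -0.5 0 0 0 0 1;0 -0.5 0 0 0 0 1;0 0 0 0 0 0 1;0 0 0 0 0 0 1;0 0 0 0 0 0 1;0 0 0 0 0 0 1;0 0 0 0 0 0 1;0 0 0 0 0 0 1;0 0 0 0 0 0 1'; python3 loc.py
```

```text
clock: 14.6
ee_pos: [568.5, 181.0, 298.3]
tool_rot: [0.298, -0.069, 0.952, 0.022]
wrist_force: [-0.4, 0.5, -4.8]
grip_width: 4.7
grasp_force: 60.0
crook in stand frame (from arm) [ 0.5  7.8 37.7] F [-0.3  0.6 -4.8] 4.668569466304224
clock: 15.6
ee_pos: [568.7, 179.5, 298.3]
tool_rot: [0.298, -0.069, 0.952, 0.022]
wrist_force: [0.0, -0.1, -5.1]
grip_width: 4.1
grasp_force: 60.0
crook in stand frame (from arm) [ 0.5  6.3 37.7] F [ 0.  -0.1 -5.1] 4.069276334442067
```

```bash
python3 -m inch '0 -0.5 0 0 0 0 1;0 -0.5 0 0 0 0 1;0 -0.5 0 0 0 0 1;0 0 0 0 0 0 1;0 0 0 0 0 0 1;0 0 0 0 0 0 1;0 0 0 0 0 0 1;0 0 0 0 0 0 1;0 0 0 0 0 0 1;0 0 0 0 0 0 1'; python3 loc.py; 
python3 -m inch '0 -0.5 0 0 0 0 1;0 -0.5 0 0 0 0 1;0 -0.5 0 0 0 0 1;0 0 0 0 0 0 1;0 0 0 0 0 0 1;0 0 0 0 0 0 1;0 0 0 0 0 0 1;0 0 0 0 0 0 1;0 0 0 0 0 0 1;0 0 0 0 0 0 1'; python3 loc.py
```

```text
clock: 16.6
ee_pos: [568.9, 178.0, 298.3]
tool_rot: [0.298, -0.069, 0.952, 0.022]
wrist_force: [-0.2, 0.4, -5.3]
grip_width: 4.3
grasp_force: 60.0
crook in stand frame (from arm) [ 0.5  4.8 37.7] F [-0.1  0.4 -5.3] 4.279082038241921
clock: 17.6
ee_pos: [569.1, 176.5, 298.3]
tool_rot: [0.298, -0.069, 0.952, 0.022]
wrist_force: [0.6, -0.3, -4.7]
grip_width: 3.9
grasp_force: 60.0
crook in stand frame (from arm) [ 0.5  3.3 37.7] F [ 0.5 -0.3 -4.7] 3.8907582978249065
```

```bash
python3 -m inch '0.9 0 1.2 0 0 0 1;1.7 0 2.5 0 0 0 1;1.7 0 2.5 0 0 0 1;1.7 0 2.5 0 0 0 1;1.7 0 2.5 0 0 0 1;1.7 -0.5 2.5 0 0 0 1;1.7 -1 2.5 0 0 0 1;1.1 -1 1.6 0 0 0 1;0 -0.5 0 0 0 0 1;0 0 0 0 0 0 1'; python3 - <<'E'
from loc import *
g=snap('side','s7'); f=snap('top','t7'); L=(cloud(g)-O)@S
cy=((p-T)@S); q=L[(abs(L[...,0]-36)<18)&(abs(L[...,1]-cy[1])<20)&(abs(L[...,2]-cy[2]+10)<14)]; print('bar +x part',len(q),np.median(q,0))
E
```

```text
clock: 18.6
ee_pos: [569.8, 173.5, 276.8]
tool_rot: [0.298, -0.069, 0.952, 0.022]
wrist_force: [0.4, 0.1, -4.7]
grip_width: 4.5
grasp_force: 60.0
crook in stand frame (from arm) [ 0.8  0.2 16.2] F [ 0.4  0.  -4.7] 4.499894984427052
bar +x part 22 [36.01009354 -2.81370115  7.09645073]
```

```bash
python3 -m inch '0.9 0 1.2 0 0 0 1;0.9 0 1.2 0 0 0 1;0.9 0 1.2 0 0 0 1;0.9 0 1.2 0 0 0 1;0.9 0 1.2 0 0 0 1;0.9 0 1.2 0 0 0 1;0.9 0 1.2 0 0 0 1;0 0 0 0 0 0 1;0 0 0 0 0 0 1;0 0 0 0 0 0 1'; python3 loc.py
python3 -m inch '0.6 0 0.8 0 0 0 1;0.6 0 0.8 0 0 0 1;0.6 0 0.8 0 0 0 1;0.6 0 0.8 0 0 0 1;0.6 0 0.8 0 0 0 1;0.6 0 0.8 0 0 0 1;0 0 0 0 0 0 1;0 0 0 0 0 0 1;0 0 0 0 0 0 1;0 0 0 0 0 0 1'; python3 loc.py
```

```text
clock: 19.7
ee_pos: [569.3, 173.6, 266.3]
tool_rot: [0.298, -0.069, 0.952, 0.022]
wrist_force: [0.5, 0.0, -3.2]
grip_width: 4.8
grasp_force: 60.0
crook in stand frame (from arm) [0.3 0.3 5.7] F [ 0.5 -0.1 -3.2] 4.75006038780852
clock: 20.7
ee_pos: [569.1, 173.6, 260.2]
tool_rot: [0.298, -0.069, 0.952, 0.022]
wrist_force: [-0.2, 0.3, -1.9]
grip_width: 4.6
grasp_force: 60.0
crook in stand frame (from arm) [ 0.1  0.3 -0.3] F [-0.2  0.4 -1.9] 4.551543404062536
```

```bash
python3 - <<'E'
from loc import *
f=snap('side','s8')
for n in('s1','s7','s8'):
    print(n); print(load(n)['pixels'][160:194:1,268:284].max(2).T[::2])
g=f['z_map']; 
for u in(270,272,274,276,278): print(u,load('s7')['z_map'][160:190:2,u].round(),g[160:190:2,u].round())
E
```

```text
crook in stand frame (from arm) [ 0.1  0.3 -0.3] F [-0.2  0.4 -1.9] 4.551543404062536
s1
[[ 72  72  72  73  73  76  94 139 176 186 186 185 185 183 182 182 184 184
  183 182 181 181 182 181 170 145 107  71  45  38  30  32  30  32]
 [ 72  71  73  73  71  81 107 149 178 187 186 186 185 184 184 182 184 184
  182 182 182 183 184 185 182 182 169 147 112  76  50  35  27  27]
 [ 70  73  71  72  71  80  97 127 146 159 167 173 178 181 182 184 184 185
  184 183 185 187 187 185 186 185 186 184 175 161 141 109  71  49]
 [ 70  72  74  74  74  84 101 116 113 108 109 114 122 134 153 168 179 183
  185 184 185 187 187 189 188 188 186 185 186 185 184 172 152 117]
 [ 75  74  75  73  80 103 145 174 180 172 167 158 140 117  99 114 147 170
  165 151 150 159 177 186 189 189 187 185 185 185 184 183 183 175]
 [ 72  78  77  79  82  94 113 131 139 136 132 126 120 105  86  88 106 120
  117 111 114 124 149 175 188 190 187 184 186 184 183 184 185 187]
 [ 73  73  74  95 131 146 141 135 123 108  93  85  86  88  91  97  99 104
  108 105 108 108 126 153 179 186 185 185 185 186 185 186 187 188]
 [ 74  72  83 129 171 18
[... 2631 characters left out ...]
1537. 1633. 2199.
 2184. 2179. 2133.] [3168. 3173. 1537. 1539. 1529. 1528. 1525. 1528. 1533. 1537. 1547. 1551.
 1556. 2149. 2139.]
274 [1524. 1523. 1517. 1510. 1514. 1524. 1530. 1536. 1539. 1635. 2214. 2203.
 2182. 2170. 2160.] [3182. 3198. 1528. 1526. 1529. 1521. 1519. 1536. 1538. 1546. 1548. 1550.
 2177. 2167. 2160.]
276 [1518. 1511. 1512. 1509. 1526. 1543. 1535. 1545. 1638. 2229. 2209. 2192.
 2159. 2161. 2132.] [1621. 1624. 1623. 1531.    0. 1524. 1528. 1531. 1547. 1551. 1554. 2187.
 2175. 2163. 2148.]
278 [3185. 1517. 1519. 1525. 1535. 1539. 1541. 1546. 1641. 2212. 2200. 2199.
 2174. 2172. 2151.] [3184. 3210. 1632. 1628. 1532. 1535. 1535. 1552. 1548. 1554. 2201. 2191.
 2182. 2172. 2155.]
```

```bash
for i in 1; do python3 -m inch '0.6 0 0.8 0 0 0 1;0.6 0 0.8 0 0 0 1;0.6 0 0.8 0 0 0 1;0.6 0 0.8 0 0 0 1;0.3 0 0.4 0 0 0 1;0 0 0 0 0 0 1;0 0 0 0 0 0 1;0 0 0 0 0 0 1;0 0 0 0 0 0 1;0 0 0 0 0 0 1' >/dev/null; python3 loc.py; done
python3 - <<'E'
from go import *
W=[]
for i in range(10):
    r.grab_frame('top'); o=r.get_obs(); W.append(np.r_[o['wrist_force'],o['wrist_torque']])
print(np.mean(W,0).round(2),np.std(W,0).round(2))
E
```

```text
crook in stand frame (from arm) [-0.1  0.3 -4.9] F [-0.4  1.  -1.2] 4.028762111981745
[-0.47  0.82 -1.13  0.08  0.51  0.07] [0.53 0.33 0.4  0.03 0.03 0.04]
```

```bash
cat > av.py <<'E'
from loc import *
W=[]
for i in range(6):
    r.grab_frame('top'); o=r.get_obs(); W.append(np.r_[o['wrist_force']@S,o['wrist_torque']@S])
print('avg',np.mean(W,0).round(2),o['clock'])
E
for i in 1 2; do python3 -m inch '0 0.5 0 0 0 0 1;0 0.5 0 0 0 0 1;0 0.5 0 0 0 0 1;0 0.5 0 0 0 0 1;0 0 0 0 0 0 1;0 0 0 0 0 0 1;0 0 0 0 0 0 1;0 0 0 0 0 0 1;0 0 0 0 0 0 1;0 0 0 0 0 0 1' >/dev/null; python3 av.py; done
```

```text
crook in stand frame (from arm) [-0.2  2.  -5. ] F [-2.8 -4.4 -0.3] 4.573245511779583
avg [-2.41 -4.38 -1.12 -0.48  0.7  -0.47] 23.55
crook in stand frame (from arm) [-0.5  3.7 -5.3] F [-3.9 -6.7 -1.6] 4.608551498767962
avg [-4.49 -6.34 -1.2  -0.7   0.9  -0.64] 24.85
```

```bash
python3 -m inch '0 -0.5 0 0 0 0 1;0 -0.5 0 0 0 0 1;0 -0.5 0 0 0 0 1;0 -0.5 0 0 0 0 1;0 -0.5 0 0 0 0 1;0 -0.5 0 0 0 0 1;0 -0.5 0 0 0 0 1;0 -0.2 0 0 0 0 1;0 0 0 0 0 0 1;0 0 0 0 0 0 1' >/dev/null; python3 av.py
```

```text
crook in stand frame (from arm) [ 0.   0.7 -4.8] F [-2.6  2.9 -1. ] 4.175780844203809
avg [-1.89  3.03 -1.02  0.41  0.67  0.32] 26.15
```

```bash
python3 -m inch '0.3 0.3 -0.2 0 0 0 1;0.3 0.3 -0.2 0 0 0 1;0 0.3 0 0 0 0 1;0.6 0 0.8 0 0 0 1;0.6 0 0.8 0 0 0 1;0.6 0 0.8 0 0 0 1;0 0 0 0 0 0 1;0 0 0 0 0 0 1;0 0 0 0 0 0 1;0 0 0 0 0 0 1' >/dev/null; python3 av.py
```

```text
crook in stand frame (from arm) [-0.9  1.5 -7.8] F [ 0.3 -1.9 -1.1] 4.1126985708303625
avg [-0.7  -2.48 -0.45 -0.23  0.4  -0.28] 27.45
```

```bash
python3 -m inch '0 -0.2 0 0 0 0 1;0 -0.2 0 0 0 0 1;0.5 0 0.7 0 0 0 1;0.5 0 0.7 0 0 0 1;0.2 0 0.2 0 0 0 1;0 0 0 0 0 0 1;0 0 0 0 0 0 1;0 0 0 0 0 0 1;0 0 0 0 0 0 1;0 0 0 0 0 0 1' >/dev/null; python3 av.py
```

```text
crook in stand frame (from arm) [-1.   1.2 -9.9] F [-1.   1.4 -0.4] 3.972690530382461
avg [-0.94  1.08  0.06  0.21  0.44  0.15] 28.75
```

```bash
python3 - <<'E'
from loc import *
f=snap('side','s9'); L=(cloud(f)-O)@S; L7=(cloud(load('s7'))-O)@S
for nm,A in(('s7',L7),('now',L)):
    for a,b in((12,24),(24,36),(36,48),(48,62)):
        q=A[(A[...,0]>a)&(A[...,0]<b)&(abs(A[...,1])<16)&(A[...,2]<30)&(A[...,2]>-40)]; print(nm,a,len(q),np.median(q,0).round(1) if len(q) else '')
q=L[(abs(L[...,0])<10)&(abs(L[...,1])<32)&(L[...,2]<60)&(L[...,2]>-30)]; print('near hook',q.round()[:40].tolist())
# dial face: darkest direction
for n in('s1','s7','s9'):
    im=load(n); Lp=(cloud(im)-O)@S; m=(abs(Lp[...,0]+50)<8)&(np.hypot(Lp[...,1],Lp[...,2]-240)<70)
    g=im['pixels'].max(2).astype(float); ang=np.degrees(np.arctan2(-Lp[...,1],Lp[...,2]-240)); rr=np.hypot(Lp[...,1],Lp[...,2]-240)
    mm=m&(rr>20)&(rr<60); h=[(int(a),round(g[mm&(abs((ang-a+180)%360-180)<8)].mean(),0)) for a in range(-180,180,15) if (mm&(abs((ang-a+180)%360-180)<8)).any()]; print(n,mm.sum(),h)
# rim tilt
q=L[(np.hypot(L[...,0],L[...,1])<105)&(np.hypot(L[...,0],L[...,1])>86)&(L[...,2]<-150)&(L[...,2]>-215)]
print('rim',len(q)); 
for s in(-1,1):
    k=q[q[:,0]*s>60]; print(s,np.percentile(k,[50,90],axis=0).round(1))
E
```

```text
crook in stand frame (from arm) [-1.   1.2 -9.9] F [-1.   0.7 -0.2] 4.643019508699
s7 12 6 [15.6 -3.9  7.5]
s7 24 9 [28.7 -3.3  7.2]
s7 36 6 [42.6 -2.5  7.3]
s7 48 19 [58.  -2.2 -3.8]
now 12 5 [ 17.2  -0.3 -19. ]
now 24 7 [ 29.5  -2.  -16.5]
now 36 7 [ 40.4  -1.1 -16. ]
now 48 15 [ 56.8  -0.4 -26.3]
near hook [[-6.0, 1.0, 60.0], [-3.0, 0.0, 59.0], [-8.0, -2.0, 58.0], [-6.0, -6.0, 59.0], [-7.0, -1.0, 54.0], [-2.0, 1.0, 52.0], [-6.0, 1.0, 49.0], [-5.0, -4.0, 51.0], [-6.0, 0.0, 46.0], [-5.0, -4.0, 47.0], [-5.0, 2.0, 41.0], [-6.0, -0.0, 39.0], [-3.0, -1.0, 38.0], [-8.0, -2.0, 37.0], [-7.0, -8.0, 39.0], [-8.0, -3.0, 33.0], [-8.0, -10.0, 37.0], [-4.0, -9.0, 35.0], [-9.0, -4.0, 31.0], [-5.0, -12.0, 33.0], [-7.0, -9.0, 29.0], [-7.0, -15.0, 32.0], [1.0, -8.0, 26.0], [-6.0, -7.0, 24.0], [-8.0, -17.0, 29.0], [-6.0, -19.0, 29.0], [-9.0, -18.0, 26.0], [-2.0, -13.0, 22.0], [-2.0, -13.0, 19.0], [-0.0, -16.0, 16.0], [-1.0, -12.0, -15.0]]
s1 506 [(-180, np.float64(84.0)), (-165, np.float64(83.0)), (-150, np.float64(82.0)), (-135, np.float64(82.0)), (-120, np.float64(81.0)), (-105, np.float64(82.0)), 
[... 1064 characters left out ...]
p.float64(80.0)), (-165, np.float64(80.0)), (-150, np.float64(79.0)), (-135, np.float64(79.0)), (-120, np.float64(79.0)), (-105, np.float64(79.0)), (-90, np.float64(80.0)), (-75, np.float64(81.0)), (-60, np.float64(82.0)), (-45, np.float64(83.0)), (-30, np.float64(83.0)), (-15, np.float64(84.0)), (0, np.float64(83.0)), (15, np.float64(83.0)), (30, np.float64(82.0)), (45, np.float64(82.0)), (60, np.float64(82.0)), (75, np.float64(81.0)), (90, np.float64(68.0)), (105, np.float64(71.0)), (120, np.float64(81.0)), (135, np.float64(82.0)), (150, np.float64(82.0)), (165, np.float64(81.0))]
rim 568
-1 [[ -83.8  -22.9 -189.6]
 [ -65.3   51.5 -178.6]]
1 [[  83.4   17.4 -188.6]
 [  89.8   53.9 -180.8]]
```

```bash
python3 -m inch '0.41 0 -0.29 0 0 0 1;0.41 0 -0.29 0 0 0 1;0.41 0 -0.29 0 0 0 1;0.41 0 -0.29 0 0 0 1;0.41 0 -0.29 0 0 0 1;0.41 0 -0.29 0 0 0 1;0 0 0 0 0 0 1;0 0 0 0 0 0 1;0 0 0 0 0 0 1;0 0 0 0 0 0 1' >/dev/null; python3 av.py
```

```text
crook in stand frame (from arm) [ -4.1   1.1 -10. ] F [-2.  -0.5 -1.3] 4.464782659875125
avg [-2.35 -1.03 -1.21 -0.03  0.63 -0.08] 30.1
```

```bash
python3 -m inch '0.41 0 -0.29 0 0 0 1;0.41 0 -0.29 0 0 0 1;0.41 0 -0.29 0 0 0 1;0.41 0 -0.29 0 0 0 1;0 0 0 0 0 0 1;0 0 0 0 0 0 1;0 0 0 0 0 0 1;0 0 0 0 0 0 1;0 0 0 0 0 0 1;0 0 0 0 0 0 1' >/dev/null; python3 av.py; python3 - <<'E'
from loc import *
f=snap('side','s10'); L=(cloud(f)-O)@S
q=L[(abs(L[...,0]+2)<12)&(abs(L[...,1])<12)&(L[...,2]<120)&(L[...,2]>60)]; print('shank',len(q),np.median(q,0),q.mean(0))
for a in range(-50,70,8):
    q=L[(L[...,0]>a)&(L[...,0]<a+8)&(abs(L[...,1])<16)&(L[...,2]<10)&(L[...,2]>-35)]; print(a,len(q),np.median(q,0).round(1) if len(q) else '')
Lp=L; m=(abs(Lp[...,0]+50)<8); g=f['pixels'].max(2).astype(float); ang=np.degrees(np.arctan2(-Lp[...,1],Lp[...,2]-240)); rr=np.hypot(Lp[...,1],Lp[...,2]-240)
mm=m&(rr>20)&(rr<60); h=[(a,int(g[mm&(abs(ang-a)<6)].mean())) for a in range(40,150,6)]; print(h)
E
```

```text
crook in stand frame (from arm) [-5.9  1.1 -9.8] F [ 1.8  0.1 -0.8] 4.284416120624576
avg [ 1.57  0.33 -0.94  0.06  0.22  0.02] 31.4
crook in stand frame (from arm) [-5.9  1.1 -9.8] F [ 1.9  0.5 -0.7] 4.417709424894508
shank 33 [-6.65502106 -2.25580836 88.80475543] [-6.26402095 -2.09882619 89.86887522]
-50 0 
-42 0 
-34 1 [-27.8 -13.3 -29.9]
-26 1 [-21.2 -14.8 -23.5]
-18 0 
-10 1 [ -3.2 -15.6  -9.2]
-2 0 
6 4 [ 11.2  -0.4 -18.5]
14 5 [ 17.5  -1.5 -16.5]
22 5 [ 24.9  -2.9 -17. ]
30 5 [ 34.   -2.6 -17.8]
38 3 [ 40.   -6.  -16.6]
46 9 [ 48.8  -4.6 -21.6]
54 2 [ 56.2   1.  -26.8]
62 0 
[(40, 81), (46, 81), (52, 81), (58, 79), (64, 70), (70, 62), (76, 68), (82, 77), (88, 79), (94, 80), (100, 81), (106, 81), (112, 81), (118, 82), (124, 82), (130, 81), (136, 81), (142, 82), (148, 82)]
```

```bash
python3 -m inch '-0.3 0 0.2 0 0 0 1;-0.3 0 0.2 0 0 0 1;0.45 0 0.65 0 0 0 1;0.45 0 0.65 0 0 0 1;0.45 0 0.65 0 0 0 1;0.45 0 0.65 0 0 0 1;0.2 0 0.3 0 0 0 1;0 0 0 0 0 0 1;0 0 0 0 0 0 1;0 0 0 0 0 0 1' >/dev/null; python3 av.py; python3 av.py
```

```text
crook in stand frame (from arm) [ -5.5   1.1 -13.5] F [-4.6 -0.4 -0.2] 4.43812667228172
avg [-5.28 -0.55 -0.47 -0.01  0.93 -0.06] 32.75
crook in stand frame (from arm) [ -5.5   1.2 -13.5] F [-5.  -0.2 -0.9] 4.003226577436185
avg [-5.17 -0.75 -0.66 -0.01  0.93 -0.05] 33.05
```

```bash
python3 -m inch '0.3 0 -0.2 0 0 0 1;0.3 0 -0.2 0 0 0 1;0 0 0 0 0 0 1;0.45 0 0.65 0 0 0 1;0.45 0 0.65 0 0 0 1;0.2 0 0.3 0 0 0 1;0 0 0 0 0 0 1;0 0 0 0 0 0 1;0 0 0 0 0 0 1;0 0 0 0 0 0 1' >/dev/null; python3 av.py; python3 av.py
```

```text
crook in stand frame (from arm) [ -5.8   1.1 -15.2] F [1.5 1.2 0.4] 4.299472434393787
avg [1.62 0.12 0.14 0.1  0.1  0.05] 34.35
crook in stand frame (from arm) [ -5.8   1.1 -15.2] F [ 1.2 -0.4 -0.4] 4.067468405318118
avg [ 2.17  0.33 -0.02  0.08  0.03  0.02] 34.65
```

```bash
python3 -m inch '-0.15 0 0.1 0 0 0 1;0 0 0 0 0 0 1;0 0 0 0 0 0 1;0 0 0 0 0 0 1;0 0 0 0 0 0 1;0 0 0 0 0 0 1;0 0 0 0 0 0 1;0 0 0 0 0 0 1;0 0 0 0 0 0 1;0 0 0 0 0 0 1' 20; python3 -m inch '0 0 0 0 0 0 1;0 0 0 0 0 0 1;0 0 0 0 0 0 1;0 0 0 0 0 0 1;0 0 0 0 0 0 1;0 0 0 0 0 0 1;0 0 0 0 0 0 1;0 0 0 0 0 0 1;0 0 0 0 0 0 1;0 0 0 0 0 0 1' 3;python3 av.py
```

```text
clock: 35.65
ee_pos: [563.1, 173.5, 245.2]
tool_rot: [0.298, -0.069, 0.952, 0.022]
wrist_force: [-0.5, -0.0, 0.3]
grip_width: 5.8
grasp_force: 20.0
clock: 36.65
ee_pos: [563.1, 173.5, 245.2]
tool_rot: [0.298, -0.069, 0.952, 0.022]
wrist_force: [-0.8, 0.4, -0.3]
grip_width: 6.3
grasp_force: 3.0
crook in stand frame (from arm) [ -5.8   1.1 -15.4] F [-0.7  0.6 -0.3] 6.333974999146199
avg [-0.38  0.11  0.18  0.08  0.31  0.  ] 36.95
```

```bash
python3 -m inch '0 0 0 0 0 0 0.8;0 0 0 0 0 0 0.7;0 0 0 0 0 0 0.6;0 0 0 0 0 0 0.5;0 0 0 0 0 0 0.3;0 0 0 0 0 0 0.1;0 0 0 0 0 0 0.1;0 0 0 0 0 0 0.1;0 0 0 0 0 0 0.1;0 0 0 0 0 0 0.1'
cat > chk.py <<'E'
from loc import *
import sys
f=snap('side',sys.argv[1]); L=(cloud(f)-O)@S
for a in range(-66,66,12):
    q=L[(L[...,0]>a)&(L[...,0]<a+12)&(abs(L[...,1])<20)&(L[...,2]<10)&(L[...,2]>-45)]; print(a,len(q),np.median(q,0).round(1) if len(q) else '',end='; ')
ang=np.degrees(np.arctan2(-L[...,1],L[...,2]-240)); rr=np.hypot(L[...,1],L[...,2]-240); g=f['pixels'].max(2).astype(float)
mm=(abs(L[...,0]+50)<8)&(rr>20)&(rr<60); print([(a,int(g[mm&(abs(ang-a)<6)].mean())) for a in range(40,150,6)])
E
python3 chk.py s11
```

```text
clock: 37.95
ee_pos: [563.2, 173.5, 245.3]
tool_rot: [0.298, -0.069, 0.952, 0.022]
wrist_force: [0.6, -0.9, -0.2]
grip_width: 40.0
grasp_force: 0.0
crook in stand frame (from arm) [ -5.8   1.1 -15.3] F [ 0.5 -1.  -0.2] 39.98438989762013
-66 2 [-65.8  -1.9 -34.8]; -54 0 ; -42 0 ; -30 0 ; -18 0 ; -6 0 ; 6 4 [ 11.4  -3.3 -22.4]; 18 8 [ 22.1  -1.2 -22.5]; 30 7 [ 35.3  -1.6 -21.8]; 42 12 [ 50.4  -2.5 -29.1]; 54 5 [ 54.4  -2.6 -30.2]; [(40, 82), (46, 81), (52, 81), (58, 81), (64, 81), (70, 81), (76, 81), (82, 81), (88, 78), (94, 70), (100, 65), (106, 68), (112, 77), (118, 79), (124, 80), (130, 81), (136, 81), (142, 81), (148, 81)]
```

```bash
python3 -m inch '0 0 -5 0 0 0 0.1;0 0 -10 0 0 0 0.1;0 0 -15 0 0 0 0.1;0 0 -20 0 0 0 0.1;0 0 -20 0 0 0 0.1;0 0 -20 0 0 0 0.1;0 0 -20 0 0 0 0.1;0 0 -15 0 0 0 0.1;0 0 -10 0 0 0 0.1;0 0 0 0 0 0 0.1'
python3 -m inch '0 0 -10 0 0 0 0.1;0 0 -10 0 0 0 0.1;0 0 0 0 0 0 0.1;0 0 0 0 0 0 0.1;0 0 0 0 0 0 0.1;0 0 0 0 0 0 0.1;0 0 0 0 0 0 0.1;0 0 0 0 0 0 0.1;0 0 0 0 0 0 0.1;0 0 0 0 0 0 0.1'
python3 chk.py s12
python3 - <<'E'
from loc import *
a=load('s12');r.grab_frame('top');f=snap('side','s13')
d=np.abs(a['pixels'].astype(int)-f['pixels']).max(2); print('diff',(d>25).sum(),np.argwhere(d>25)[:5])
L=(cloud(f)-O)@S
b=f['pixels'].astype(int); y=(b[...,2]>120)&(b[...,1]>100)&(b[...,0]<60)&(np.hypot(L[...,0],L[...,1])<70)&(L[...,2]<-80)
print('jar lid',y.sum(),np.median(L[y],0))
rim=L[(np.hypot(L[...,0]+5,L[...,1])<100)&(np.hypot(L[...,0]+5,L[...,1])>88)&(L[...,2]<-150)&(L[...,2]>-230)]
A=np.c_[rim[:,:2],np.ones(len(rim))]; print('rim z fit',len(rim))
for s in((1,0),(-1,0),(0,1),(0,-1)):
    k=rim[rim[:,:2]@np.array(s)>65]; print(s,len(k),np.percentile(k[:,2],90) if len(k) else '')
E
```

```text
clock: 39.0
ee_pos: [486.5, 162.3, 357.7]
tool_rot: [0.3, -0.069, 0.951, 0.022]
wrist_force: [1.3, 0.2, 0.3]
grip_width: 39.9
grasp_force: 0.0
clock: 40.0
ee_pos: [475.7, 160.6, 372.5]
tool_rot: [0.298, -0.069, 0.952, 0.022]
wrist_force: [-0.1, 0.1, 0.2]
grip_width: 39.6
grasp_force: 0.0
crook in stand frame (from arm) [-94.2   0.8 111.9] F [-0.   0.1  0.2] 39.583679756476215
-66 15 [-63.1  -0.1 -25. ]; -54 8 [-47.7  -1.4 -22.6]; -42 7 [-35.8  -1.2 -22.9]; -30 7 [-24.7   0.  -22. ]; -18 23 [ -9.3  -1.5 -12.2]; -6 19 [-4.8  4.  -8.2]; 6 5 [ 13.7  -1.1 -22.8]; 18 7 [ 23.7   1.7 -22.9]; 30 8 [ 37.   -1.  -21.5]; 42 12 [ 50.3  -2.  -29. ]; 54 4 [ 54.8  -1.8 -34.6]; [(40, 80), (46, 80), (52, 80), (58, 80), (64, 80), (70, 80), (76, 79), (82, 79), (88, 76), (94, 70), (100, 64), (106, 68), (112, 76), (118, 79), (124, 79), (130, 80), (136, 80), (142, 79), (148, 79)]
crook in stand frame (from arm) [-94.3   0.8 111.9] F [0.  0.1 0.4] 39.489848750466905
diff 0 []
jar lid 77 [  -6.46484058   -3.46098018 -130.03368723]
rim z fit 483
(1, 0) 110 -184.00087951833964
(-1, 0) 144 -181.54009027710947
(0, 1) 101 -186.89655981555876
(0, -1) 136 -187.22241029394027
```

Pan hangs level and still with the crook on the hook and the jar upright. Handing in.

```bash
python3 -c "
from h import r
print(r.sign_off())"
```

```text
the job is handed in; nothing more can be done
None
```

The pan with its jar hangs still and free on the scale's hook by the crook, lowered on gradually with the jar upright and the arm clear; I handed the job in just after 40 s on the clock, and no verdict was shown.

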